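Stop the feeder, tip a skip of brake pads into it, restart

ROBOT

A 6-joint arm with a two-finger parallel gripper is mounted at the origin on the work surface. World frame = base frame: x ahead of the robot, y to its left, z up, the work surface at z = 0. Lengths are in m, angles in degrees, forces in N, time in s.
With the tool pointing down it reaches from about 0.275 to 0.825 m from the base axis. Payload 4.9 kg.
Tool frame: the origin (TCP) lies at the very end of the fingers, on their centre line; the grasp point (between the pads) lies 19 mm behind it; z points along the fingers, y is the line along which they close (so a half turn about z gives the same grasp; the last joint's range is limited). The gripper opens to 85 mm and grips with 20 to 120 N. Pads are 22 mm wide; open, the fingers measure 114 mm over their backs; the gripper's body (76 mm by 85 mm) begins 54 mm behind the grasp point. The pads swing forward as they close: fully open they stand 13 mm farther back than shut.
Start: joints at [62.212, 18.69, -11.035, 60.275, 0, 82.311], TCP at [0.189, 0.517, 0.231] pointing down, gripper open.
Joint ranges: [-152.03, 152.03], [-55.5, 102.48], [-74.3, 77.21], [-110.64, 120.58], [-84.22, 78.4], [-180, 180]. Speed limits (degrees/s): [147.25, 147.25, 180, 180, 180, 180].

INTERFACE

Orientations are given as a 3x3 rotation matrix whose columns are the frame's x, y, z axes.
In Python, from workcell import get_obs, snapshot, arm, nets gives the robot as it stands.
- The arm moves only by the tool send_rows, never from a script. Its argument "increments" is text: rows parted by semicolons, each of 7 numbers parted by spaces: the shift along the tool's x, y, z as a fraction of full scale, then the turn, a rotation vector about the tool's x, y, z as a fraction of full scale, then the gripper command: -1 is shut, 1 is fully open, values between are in proportion. A call has 1 to 8 rows; each row is the pose to reach, as a shift and turn from the pose commanded when the call began, along the tool's axes at that moment; what a row does not reach only later rows make up. Full scale, the value 1, is 0.12 m for a shift and pi/2 rad for a turn. A row lasts 1/8 s, in which the tool goes at most 62.5 mm and 10.7 degrees, less where a joint would pass 70% of its speed; a pose out of reach is approached as far as the arm can. A call with a number of a shift or a turn outside -1 to 1 is refused whole. A call with a gripper value outside its range is refused whole. The fingers move at their own pace and stop on an object; "force" is the grip in N (left out, the last holds). Time passes only in rows, so rows that repeat a pose let the fingers close. It gives the time, the measured TCP pose, the force, the opening and the grip force at its end, in the units of the state.
- get_obs(): the state, without advancing time (a new reading comes with each control period).
- snapshot(name): name is "side" or "top"; returns a dict with "frame" (384x512x3 uint8, red, green, blue), "fx", "fy", "cx", "cy" (pixels), "k1" (the pictures are not rectified: a ray, as slopes to the right and down, at radius r is drawn at 1 + k1 r^2 times it, then the intrinsics apply), "rvec" (rotation vector, rad) and "tvec" (3), from world to camera coordinates, as OpenCV has them. Camera axes: x right, y down, z forward; pixel columns grow to the right and rows downward; lengths in m; the calibration is good to about 2 mm. A picture is of the moment at which its call begins. There is no depth.
- arm.close_job(): hands the job in; it is judged then, once.
Trained networks look in the newest picture that a camera, given by its name, has taken for a name from the list of things; names that differ only in an ending like _2 or _b are one class to them, and where a whole thing is asked for, a point or a joint stands for the part that bears it (a point fixed in the world has none). Each returns a list of dicts, best first, with "p" (0 to 1); they miss things now and then, are a little off and sometimes report something else, mostly with a low value. They report only what shows in the picture. A call takes as long as a camera call. They do not tell look-alikes from the thing itself.
- nets.cut_out(camera, label): "mask" (384x512 bool, what is visible of it) and "uv" ([column, row] in pixels, amid what is visible of it).
- nets.spot_point(camera, label): "uv" ([column, row] in pixels: a listed point, or the origin of a listed thing).
The state is a dict: "clock": time; "joint_positions": joint angles; "dq": joint speeds; "joint_efforts": joint torques, N m; "eef_pos": TCP position; "orientation": TCP orientation; "ft_force": force on the tool from outside, world axes, zero at the start; "wrist_torque": the same for the moment, N m; "grip_width": finger opening in m; "grip_force": force on a finger pad.
Only numpy, scipy, OpenCV 4.12 (cv2) and the standard library are available. Lean on these libraries where they do the work, as an engineer would, in place of code of your own. Each camera call takes 0.05 s, during which the arm holds its last target. There are 200 camera calls.

TASK

Stop the feeder by flipping the toggle switch on the console over to its other side; then tip the skip fully forward by its handle bar so that all three brake pads drop into the feeder trough. Ease the empty skip fully back upright without slamming it, and only then flip the switch back to start the feeder again. Leave the bottle, the carton and the roll of tape where they stand.

Things in the scene. Friction and masses are not known exactly. Their poses are not given: they have to be found in the camera images.
- console: Fixed grey switch console, 170 mm wide, under a wire shelf. Origin on the table under the bat's pivot; x points away from the robot side, y to the left, z up. Its panel slopes up away from the robot: the panel's normal leans 30 deg from vertical towards -x, and it extends 88 mm up and 77 mm down the slope from the pivot.
- bat_pivot (a point): Pivot of the toggle bat, in the panel's surface, 100 mm above the console's origin; axes as the console's.
- shelf_edge (a point): Middle of the front edge of the wire shelf over the console, 66 mm towards the robot from the pivot and 315 mm up (axes as the console's). Steel rods along y fill the shelf from here 170 mm to +x and 126 mm to either side, on two posts at x = 115, y = +-120 mm. Reach the bat below this edge, from the robot side, with the tool tilted about 30 to 45 deg, pointing down and to +x.
- bat_tip (a point): Centre of the rounded end of the toggle bat, 66 mm from its pivot. The bat is a black lever standing out of the panel, 75 mm long in all, 12 mm thick, 18 mm over its outer half; it swings sideways (towards console +y or -y) about the panel's up-slope line.
- bat (a joint): Angle of the toggle bat, rad: 0 = leaning 0.4 left of the panel's normal (console +y), feeder running, as at the start; 0.8 = leaning 0.4 right, feeder stopped. An over-centre mechanism pushes it away from its centre (0.4) to either end stop: pushed past 0.4 it snaps over by itself. About 2 N at its end moves it.
- feeder: Fixed feeder: an open trough and two side cheeks that carry the skip's pivot. Origin on the table under the pivot; x is the dumping direction, away from the robot side, y left, z up. The pivot axis is parallel to y at 150 mm height. The cheeks stand at y = +-130 mm, up to 165 mm height.
- trough (a point): Centre of the inner floor of the open aluminium trough, 125 mm in +x from the feeder's origin and 35 mm up. The trough is 270 mm (x) by 250 mm (y), walls 5 mm thick, rim 90 mm above the table.
- skip (a joint): Tilt of the skip about its pivot, rad: 0 = upright on its stop, grows as it tips forward (feeder +x) to 1.4 = fully dumped. Open steel scoop 160 mm long, 170 mm wide. Top-heavy and damped: it falls gently to 0 below about 0.8 (about 1 while loaded) and to 1.4 above, and stays at either end. Tipping it loaded takes up to 20 N at the handle, returning it about 8 N. Ease it back slower than 2 rad/s.
- skip_handle (a point): Middle of the skip's straight steel handle bar, 20 mm thick, 194 mm long, parallel to feeder y, clear for 50 mm around but for an arm at each end. It moves on a 150 mm circle about the pivot: at skip angle q it lies at feeder x = 150 sin(q - 0.785) mm, height 150 + 150 cos(q - 0.785) mm.
- pad1: Loose brake pad: dark steel backing plate 115 mm long (its y) x 50 mm x 5 mm with a grey friction block 10 mm thick on top, about 0.22 kg. Origin at the centre of the plate's underside. Starts lying with the other two in the skip.
- pad2: Loose brake pad: dark steel backing plate 115 mm long (its y) x 50 mm x 5 mm with a grey friction block 10 mm thick on top, about 0.22 kg. Origin at the centre of the plate's underside. Starts lying with the other two in the skip.
- pad3: Loose brake pad: dark steel backing plate 115 mm long (its y) x 50 mm x 5 mm with a grey friction block 10 mm thick on top, about 0.22 kg. Origin at the centre of the plate's underside. Starts lying with the other two in the skip.
- bottle: Bystander: standing black bottle, 72 mm across, 190 mm tall; origin under its base. Leave alone.
- carton: Bystander: cardboard carton 110 x 150 x 80 mm; origin under its base. Leave alone.
- tape: Bystander: roll of tape lying flat, 110 mm across, 48 mm high; origin under its base. Leave alone.
There are look-alikes about, which are no part of the job. Leave any green or purple look-alike of the pad3 alone.

How it is judged (in metres and radians):
On the way, in this order (a step that is already met when the one before it is completed fails the run):
1. the switch is flipped over to its right side: feeder stopped (value of joint bat above 0.7 rad and value of joint skip below 0.08 rad), for 0.2 s.
2. with the feeder stopped the skip is tipped fully and all pads lie in the trough (value of joint bat above 0.7 rad and value of joint skip above 1.25 rad and x of pad1 in the frame of feeder between -0.01 and 0.26 m and y of pad1 in the frame of feeder between -0.125 and 0.125 m and z of each of pad1, pad2, pad3 in the frame of feeder below 0.09 m and x of pad2 in the frame of feeder between -0.01 and 0.26 m and y of pad2 in the frame of feeder between -0.125 and 0.125 m and x of pad3 in the frame of feeder between -0.01 and 0.26 m and y of pad3 in the frame of feeder between -0.125 and 0.125 m), for 0.2 s.
3. with the feeder still stopped the skip stands upright again (all of step 1), for 0.2 s.
4. the switch is flipped back to its left side: feeder running (value of joint bat below 0.1 rad and value of joint skip below 0.08 rad), for 0.2 s.
At the end, for the whole second after the job is handed in: The switch bat is back at its left stop (joint bat below 0.1 rad), the skip is upright (below 0.08 rad), and all three pads lie at rest (below 0.05 m/s) inside the feeder trough: origins within its outline and below its rim (all of step 4 and x of pad1 in the frame of feeder between -0.01 and 0.26 m and y of pad1 in the frame of feeder between -0.125 and 0.125 m and z of each of pad1, pad2, pad3 in the frame of feeder below 0.09 m and x of pad2 in the frame of feeder between -0.01 and 0.26 m and y of pad2 in the frame of feeder between -0.125 and 0.125 m and x of pad3 in the frame of feeder between -0.01 and 0.26 m and y of pad3 in the frame of feeder between -0.125 and 0.125 m and linear speed of each of pad1, pad2, pad3 below 0.05 m/s); the robot touches nothing.
It fails at once if the skip is slammed back (faster than 2 rad/s) (velocity of joint skip below -2 rad/s).
It fails at once if the feeder runs while the skip is tipped (value of joint bat below 0.4 rad and value of joint skip above 0.3 rad).
It fails at once if a bystander is moved more than 30 mm (distance of any of bottle, carton, tape from where it was at the start of the episode above 0.03 m).
It also fails if it takes over 69 s, if anything falls off the work surface, if the arm or the gripper's body presses on something with over 40 N, if the wrist force passes 120 N, or if a joint passes its speed limit or range.

## Working session

There is one attempt and no reset: what is moved stays moved. The work goes in short steps, Python scripts to look and compute and a tool call to move; the robot and the scene stay as the last step left them, time stands still between calls to the robot, and variables do not carry over. Pictures are saved under pics/ and viewed, at most 10 in all, crops included, and the job is handed in when it is done.

Besides the shell and the picture viewer there is one more tool, called by a JSON object that holds its "fn" and its "kwargs". send_rows: Moves the arm, as the interface text tells. Shift numbers are shares of 0.12 m and turn numbers shares of pi/2 rad, none past 1 either way. Its arguments: {"type":"object","properties":{"increments":{"type":"string"},"force":{"type":"number"}},"required":["increments"]}

```bash
mkdir -p pics; ls; cat > h.py <<'E'
import numpy as np, cv2
from workcell import get_obs, snapshot, arm, nets
def cam(n):
    s=snapshot(n); R=cv2.Rodrigues(np.array(s['rvec'],float))[0]; s['R']=R; s['t']=np.array(s['tvec'],float).ravel(); s['C']=-R.T@s['t']; return s
def ray(s,uv):
    d=np.array([(uv[0]-s['cx'])/s['fx'],(uv[1]-s['cy'])/s['fy']]); u=d.copy()
    for _ in range(20): u=d/(1+s['k1']*(u@u))
    v=s['R'].T@np.array([u[0],u[1],1]); return v/np.linalg.norm(v)
def atz(s,uv,z):
    v=ray(s,uv); return s['C']+v*(z-s['C'][2])/v[2]
def tri(s1,a,s2,b):
    A=np.zeros((3,3));y=np.zeros(3)
    for s,p in((s1,a),(s2,b)):
        v=ray(s,p);P=np.eye(3)-np.outer(v,v);A+=P;y+=P@s['C']
    x=np.linalg.solve(A,y); return x,[np.linalg.norm(np.cross(x-s['C'],ray(s,p))) for s,p in((s1,a),(s2,b))]
def proj(s,X):
    c=s['R']@np.asarray(X,float)+s['t']; u=c[:2]/c[2]; u=u*(1+s['k1']*(u@u)); return np.array([s['fx']*u[0]+s['cx'],s['fy']*u[1]+s['cy']])
E
cat > a.py <<'E'
from h import *
S={n:cam(n) for n in('side','top')}
for n in S: cv2.imwrite(f'pics/{n}0.png',S[n]['frame'][:,:,::-1]); print(n,S[n]['C'].round(3),S[n]['fx'])
for l in 'console bat_pivot shelf_edge bat_tip feeder trough skip_handle pad1 bottle carton tape'.split():
    r={n:[(np.round(d['uv']).tolist(),round(d['p'],2)) for d in nets.spot_point(n,l)[:3]] for n in S}
    print(l,r, end=' ')
    try:
        x,e=tri(S['side'],r['side'][0][0],S['top'],r['top'][0][0]); print(x.round(3),np.round(e,3))
    except Exception as ex: print(ex)
o=get_obs(); print(o['eef_pos'],o['orientation'],o['clock'])
E
python3 a.py
```

```text
pics
side [ 0.231 -0.888  0.917] 372.10825991833997
top [0.254 0.031 1.531] 412.0006310242064
console {'side': [([282.0, 276.0], 0.8)], 'top': [([311.0, 194.0], 0.73), ([201.0, 213.0], 0.55)]} [ 0.541 -0.194  0.006] [0.001 0.001]
bat_pivot {'side': [([284.0, 252.0], 0.59)], 'top': [([310.0, 186.0], 0.96)]} [ 0.55  -0.177  0.095] [0.002 0.002]
shelf_edge {'side': [([263.0, 200.0], 0.6)], 'top': [([321.0, 197.0], 0.78), ([200.0, 213.0], 0.32)]} [ 0.475 -0.179  0.313] [0.001 0.001]
bat_tip {'side': [([274.0, 232.0], 0.54)], 'top': [([308.0, 192.0], 0.51)]} [ 0.518 -0.16   0.17 ] [0.002 0.002]
feeder {'side': [([248.0, 202.0], 0.57)], 'top': [([210.0, 194.0], 0.8)]} [0.538 0.187 0.005] [0.004 0.004]
trough {'side': [([279.0, 194.0], 0.58)], 'top': [([211.0, 157.0], 0.67)]} [0.672 0.188 0.017] [0.003 0.003]
skip_handle {'side': [([220.0, 148.0], 0.71)], 'top': [([202.0, 213.0], 0.96), ([204.0, 206.0], 0.16)]} [0.434 0.183 0.267] [0.008 0.008]
pad1 {'side': [([186.0, 206.0], 0.75), ([241.0, 171.0], 0.7), ([198.0, 157.0], 0.58)], 'top': [([142.0, 252.0], 0.98), ([110.0, 224.0], 0.9), ([204.0, 204.0], 0.78)]} [ 0.322  0.489 -0.206] [0.002 0.002]
bottle {'side': [], 'top': [([141.0, 188.0], 0.78)]} list index out of range
carton {'side': [([224.0, 173.0], 0.72), ([303.0, 374.0], 0.67)], 'top': [([392.0, 211.0], 0.94)]} [ 0.375 -0.322  0.521] [0.028 0.028]
tape {'side': [([223.0, 246.0], 0.8)], 'top': [([259.0, 230.0], 0.77)]} [ 0.4    0.001 -0.012] [0.002 0.002]
[0.18899721 0.51654059 0.23128323] [[-9.39125716e-01  3.43573702e-01 -1.27475563e-05]
 [ 3.43573702e-01  9.39125716e-01  2.43149287e-05]
 [ 2.03255280e-05  1.84550498e-05 -1.00000000e+00]] 1.2
```

```bash
python3 - <<'E'
import cv2
for n,(a,b,c,d) in {'side':(120,90,400,300),'top':(100,90,420,300)}.items():
    i=cv2.imread(f'pics/{n}0.png')[b:d,a:c]; cv2.imwrite(f'pics/{n}0c.png',cv2.resize(i,None,fx=2.5,fy=2.5,interpolation=2))
E
```

```text
(no output)
```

View pics/side0c.png

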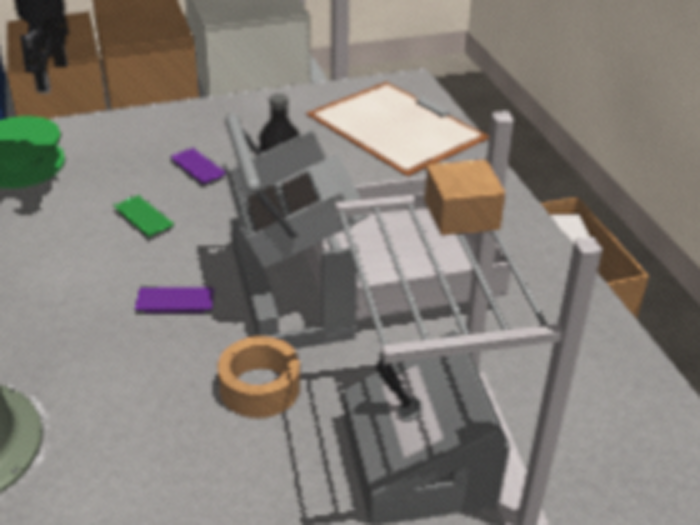

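View pics/top0c.png

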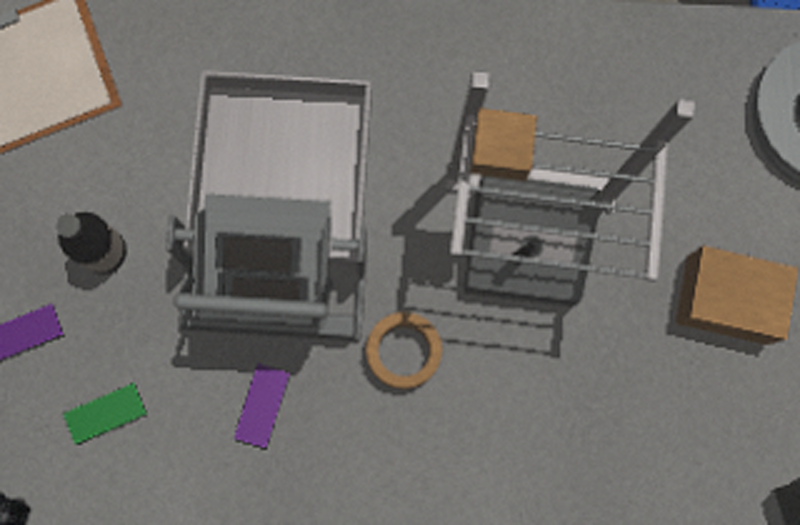

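The side view shows the bat leaning left under the shelf (crop ~(395,385)) and the skip upright with its handle bar on the near-left (~(240,170)). The top view shows the handle at crop (178,300)–(328,308), the trough rim's far edge at (205,73)–(370,83), and the shelf's front rod at (455,252)–(655,277).

```bash
cat > b.py <<'E'
from h import *
T=cam('top');S=cam('side')
c=lambda u,v:(u/2.5+100,v/2.5+90)
cs=lambda u,v:(u/2.5+120,v/2.5+90)
def ax(a,b,z):
    p,q=atz(T,c(*a),z),atz(T,c(*b),z); d=p-q; print(p.round(3),q.round(3),'yaw',np.degrees(np.arctan2(-d[0],d[1])).round(1),np.linalg.norm(d).round(3))
print('shelf');ax((455,252),(655,277),.315);ax((480,80),(685,107),.36)
print('handle');ax((178,300),(328,309),.256)
print('trough');ax((205,73),(370,83),.09)
from scipy.optimize import least_squares
def fit(obs,x0):
    def w(p,X): a=p[2]; return [p[0]+X[0]*np.cos(a)-X[1]*np.sin(a),p[1]+X[0]*np.sin(a)+X[1]*np.cos(a),X[2]]
    r=least_squares(lambda p:np.concatenate([proj(s,w(p,X))-uv for s,uv,X in obs]),x0,loss='soft_l1')
    print(r.x[:2].round(4),np.degrees(r.x[2]).round(2)); print(r.fun.reshape(-1,2).round(1).tolist())
h=.785;hx,hz=-.15*np.sin(h),.15+.15*np.cos(h)
bt=[-.033*np.cos(.4),.066*np.sin(.4),.1+.05716*np.cos(.4)]
fit([(T,(311,194),(0,0,0)),(S,(282,276),(0,0,0)),(T,(310,186),(0,0,.1)),(S,(284,252),(0,0,.1)),(T,(321,197),(-.066,0,.315)),(S,(263,200),(-.066,0,.315)),(S,(274,232),bt),(T,(308,192),bt),
 (T,c(455,252),(-.066,.126,.315)),(T,c(655,277),(-.066,-.126,.315))],[.54,-.18,-.1])
fit([(T,(210,194),(0,0,0)),(S,(248,202),(0,0,0)),(T,(211,157),(.125,0,.035)),(S,(279,194),(.125,0,.035)),(T,(202,213),(hx,0,hz)),(S,(220,148),(hx,0,hz)),
 (T,c(178,300),(hx,.097,hz)),(T,c(328,309),(hx,-.097,hz)),(T,c(205,73),(.26,.125,.09)),(T,c(370,83),(.26,-.125,.09))],[.54,.187,-.05])
E
python3 b.py
```

```text
shelf
[ 0.49  -0.061  0.315] [ 0.463 -0.305  0.315] yaw -6.3 0.246
[ 0.693 -0.087  0.36 ] [ 0.666 -0.338  0.36 ] yaw -6.1 0.253
handle
[0.435 0.282 0.256] [0.427 0.093 0.256] yaw -2.5 0.189
trough
[0.798 0.293 0.09 ] [0.786 0.048 0.09 ] yaw -2.8 0.245
[ 0.5436 -0.1878] -6.3
[[-1.9, -0.7], [-0.1, -0.4], [3.0, 2.2], [-0.2, 1.7], [0.6, -1.5], [0.9, -0.3], [-1.4, 4.3], [-0.9, 0.9], [-1.7, -0.5], [0.2, -0.2]]
[0.5371 0.1837] -2.57
[[1.1, -0.6], [-0.8, 1.8], [1.9, 2.0], [-0.5, -2.0], [-1.2, -1.3], [-3.2, 2.4], [-1.1, -0.2], [0.6, -0.0], [-1.0, -1.1], [0.3, -1.3]]
```

```bash
cat >> h.py <<'E'
from scipy.spatial.transform import Rotation as Ro
def rz(d): return Ro.from_euler('z',d,degrees=True).as_matrix()
CO=np.array([.5436,-.188,0]);CY=-6.3;FO=np.array([.5371,.1837,0]);FY=-2.57
def con(p): return CO+rz(CY)@np.array(p)
def fee(p): return FO+rz(FY)@np.array(p)
def tool(yaw,tilt):  # y to the left, z down and forward by tilt
    return rz(yaw)@Ro.from_euler('y',180-tilt,degrees=True).as_matrix()
def plan(wps,p=None,R=None):
    o=get_obs()
    if p is None:p=np.array(o['eef_pos'])
    if R is None:R=np.array(o['orientation'])
    for q,Q in wps:
        for k in range(9):
            s=R.T@(q-p)/.12; w=Ro.from_matrix(R.T@Q).as_rotvec()/(np.pi/2)
            m=max(1,abs(s).max(),abs(w).max()); s=(s/m).round(3);w=(w/m).round(3)
            ang=np.degrees(np.linalg.norm(w)*np.pi/2);d=np.linalg.norm(s)*120
            print(*s,*w,'| rows>=',round(max(d/62.5,ang/10.7),1))
            p=p+R@(s*.12);R=R@Ro.from_rotvec(w*np.pi/2).as_matrix()
            if m<=1:break
        print('--',p.round(3))
E
python3 - <<'E'
from h import *
T=tool(CY,45); print(T.round(2))
plan([(np.array([.25,.40,.42]),tool(0,0)),(np.array([.32,.05,.40]),T),(con([-.0175,.075,.1303])-T[:,2]*.1,T),(con([-.0175,.075,.1303]),T)])
E
```

```text
[[-0.7   0.11  0.7 ]
 [ 0.08  0.99 -0.08]
 [-0.71  0.   -0.71]]
-0.516 -0.469 -1.0 -0.0 -0.0 -0.142 | rows>= 2.3
-0.228 -0.327 -0.573 -0.0 -0.0 -0.081 | rows>= 1.3
-- [0.25 0.4  0.42]
-0.201 -1.0 0.057 0.009 -0.171 0.023 | rows>= 2.0
-0.214 -1.0 0.128 0.01 -0.173 0.023 | rows>= 2.0
-0.184 -0.89 0.181 0.008 -0.156 0.02 | rows>= 1.8
-- [0.32 0.05 0.4 ]
0.109 -0.54 1.0 0.0 0.0 0.0 | rows>= 2.2
0.109 -0.54 1.0 0.0 0.0 0.0 | rows>= 2.2
0.013 -0.062 0.116 0.0 0.0 0.0 | rows>= 0.3
-- [ 0.464 -0.104  0.201]
0.001 -0.0 0.834 0.0 0.0 0.0 | rows>= 1.6
-- [ 0.534 -0.111  0.13 ]
```

{"fn": "send_rows", "kwargs": {"increments": "-0.17 -0.16 -0.33 0 0 -0.05 -1; -0.34 -0.31 -0.67 0 0 -0.1 -1; -0.516 -0.469 -1 0 0 -0.142 -1; -0.63 -0.63 -1 0 0 -0.19 -1; -0.75 -0.8 -1 0 0 -0.223 -1; -0.75 -0.8 -1 0 0 -0.223 -1"}}

```text
clock: 2.05
eef_pos: [0.2408, 0.3945, 0.3517]
orientation: [[-1.0, 0.003, 0.0], [0.003, 1.0, 0.001], [-0.0, 0.001, -1.0]]
ft_force: [-1.0, 1.2, -0.7]
grip_width: -0.0001
grip_force: 0.0
```

```bash
python3 - <<'E'
from h import *
T=tool(CY,45)
o=get_obs();print(o['eef_pos'],o['clock'],o['grip_width'],o['ft_force'])
plan([(np.array([.32,.05,.40]),T)])
E
```

```text
[0.24077514 0.39454952 0.35171996] 2.05 -6.634412918967919e-05 [-0.99578923  1.15559917 -0.73195224]
-0.233 -1.0 -0.141 0.009 -0.174 0.022 | rows>= 2.0
-0.297 -1.0 -0.054 0.01 -0.175 0.023 | rows>= 2.0
-0.285 -0.845 0.041 0.008 -0.15 0.019 | rows>= 1.7
-- [0.32 0.05 0.4 ]
```

{"fn": "send_rows", "kwargs": {"increments": "-0.08 -0.33 -0.05 0.003 -0.058 0.007 -1; -0.16 -0.67 -0.1 0.006 -0.116 0.015 -1; -0.233 -1 -0.141 0.009 -0.174 0.022 -1; -0.233 -1 -0.141 0.009 -0.174 0.022 -1"}}

```text
clock: 2.55
eef_pos: [0.2674, 0.2746, 0.3687]
orientation: [[-0.962, 0.038, 0.271], [0.034, 0.999, -0.017], [-0.271, -0.007, -0.962]]
ft_force: [0.1, 1.7, -0.5]
grip_width: -0.0002
grip_force: 0.0
```

{"fn": "send_rows", "kwargs": {"increments": "-0.1 -0.33 -0.02 0.003 -0.058 0.007 -1; -0.2 -0.67 -0.04 0.006 -0.116 0.015 -1; -0.297 -1 -0.054 0.01 -0.175 0.023 -1; -0.297 -1 -0.054 0.01 -0.175 0.023 -1"}}

```text
clock: 3.05
eef_pos: [0.2962, 0.1538, 0.3855]
orientation: [[-0.85, 0.078, 0.521], [0.063, 0.997, -0.047], [-0.523, -0.007, -0.852]]
ft_force: [-0.1, 0.5, -0.2]
grip_width: 0.0001
grip_force: 0.0
```

{"fn": "send_rows", "kwargs": {"increments": "-0.1 -0.33 0.02 0.003 -0.05 0.007 -1; -0.2 -0.6 0.03 0.006 -0.1 0.015 -1; -0.285 -0.845 0.041 0.008 -0.15 0.019 -1; -0.285 -0.845 0.041 0.008 -0.15 0.019 -1; -0.285 -0.845 0.041 0.008 -0.15 0.019 -1"}}

```text
clock: 3.68
eef_pos: [0.3211, 0.052, 0.4003]
orientation: [[-0.705, 0.106, 0.702], [0.075, 0.994, -0.074], [-0.705, 0.001, -0.709]]
ft_force: [-0.1, 0.2, -0.8]
grip_width: 0.0001
grip_force: 0.0
```

```bash
python3 - <<'E'
from h import *
T=tool(CY,45)
o=get_obs();print(o['eef_pos'],o['clock'],o['joint_positions'])
plan([(con([-.0175,.085,.1303])-T[:,2]*.1,T),(con([-.0175,.085,.1303]),T),(con([-.0175,.005,.1303]),T)])
E
```

```text
[0.32106369 0.05197892 0.40030125] 3.675 [  0.45535022 -47.0387456  -50.42023861  41.93433047  -4.56703922
   4.64971096]
0.111 -0.513 1.0 0.001 -0.001 0.001 | rows>= 2.2
0.111 -0.511 1.0 0.001 -0.0 0.001 | rows>= 2.2
0.012 -0.057 0.111 0.0 -0.0 -0.0 | rows>= 0.2
-- [ 0.465 -0.094  0.201]
-0.0 0.0 0.833 0.0 -0.0 -0.0 | rows>= 1.6
-- [ 0.535 -0.102  0.13 ]
-0.001 -0.667 -0.0 0.0 -0.0 -0.0 | rows>= 1.3
-- [ 0.527 -0.181  0.13 ]
```

{"fn": "send_rows", "kwargs": {"increments": "0.04 -0.18 0.33 0 0 0 -1; 0.08 -0.35 0.67 0 0 0 -1; 0.111 -0.513 1 0 0 0 -1; 0.111 -0.513 1 0 0 0 -1"}}

```text
clock: 4.18
eef_pos: [0.3889, -0.0162, 0.3021]
orientation: [[-0.71, 0.103, 0.697], [0.075, 0.995, -0.07], [-0.701, 0.003, -0.713]]
ft_force: [-0.4, 0.0, -0.4]
grip_width: -0.0002
grip_force: 0.0
```

{"fn": "send_rows", "kwargs": {"increments": "0.04 -0.2 0.33 0 0 0 -1; 0.08 -0.4 0.67 0 0 0 -1; 0.123 -0.57 1 0 0 0 -1; 0.123 -0.57 1 0 0 0 -1;0.123 -0.57 1 0 0 0 -1"}}

```text
clock: 4.8
eef_pos: [0.4562, -0.0918, 0.2104]
orientation: [[-0.705, 0.102, 0.702], [0.073, 0.995, -0.072], [-0.706, 0.001, -0.709]]
ft_force: [0.4, 0.2, 0.7]
grip_width: 0.0005
grip_force: 0.0
```

```bash
cat > c.py <<'E'
from h import *
import sys
T=tool(CY,45)
o=get_obs();print(o['eef_pos'],o['clock'])
S=cam('side');cv2.imwrite('pics/s1.png',cv2.resize(S['frame'][170:310,200:360,::-1],None,fx=4,fy=4,interpolation=2))
plan([(con([-.0175,.085,.1303]),T),(con([-.0175,.005,.1303]),T)])
E
python3 c.py
```

```text
[ 0.45615935 -0.09179293  0.2103824 ] 4.8
0.008 -0.009 0.948 0.003 0.0 0.004 | rows>= 1.8
-- [ 0.536 -0.102  0.13 ]
-0.001 -0.667 0.0 -0.0 0.0 -0.0 | rows>= 1.3
-- [ 0.527 -0.181  0.13 ]
```

View pics/s1.png

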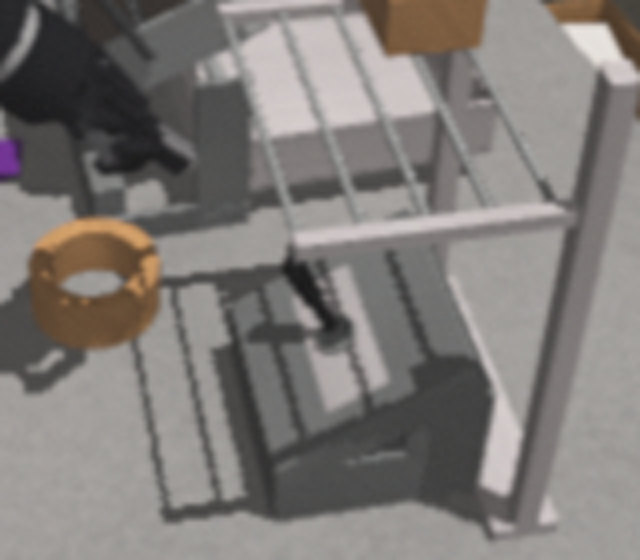

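The picture shows the closed fingers (around (175,160)) approaching left of the bat (tip (290,265), pivot (335,325)), with clear space. I'll go in and push.

{"fn": "send_rows", "kwargs": {"increments": "0 0 0.35 0 0 0 -1; 0 0 0.7 0 0 0 -1; 0 0 0.95 0 0 0 -1; 0 0 0.95 0 0 0 -1"}}

```text
clock: 5.35
eef_pos: [0.5368, -0.1017, 0.1302]
orientation: [[-0.703, 0.104, 0.703], [0.073, 0.995, -0.074], [-0.707, -0.001, -0.707]]
ft_force: [0.0, 0.2, -0.3]
grip_width: 0.0004
grip_force: 0.0
```

{"fn": "send_rows", "kwargs": {"increments": "0 -0.12 0 0 0 0 -1; 0 -0.24 0 0 0 0 -1; 0 -0.36 0 0 0 0 -1; 0 -0.48 0 0 0 0 -1; 0 -0.6 0 0 0 0 -1; 0 -0.7 0 0 0 0 -1; 0 -0.7 0 0 0 0 -1"}}

```text
clock: 6.22
eef_pos: [0.5276, -0.1828, 0.1315]
orientation: [[-0.7, 0.099, 0.707], [0.073, 0.995, -0.066], [-0.71, 0.006, -0.704]]
ft_force: [-2.9, 11.6, 12.2]
grip_width: 0.0001
grip_force: 7.8
```

```bash
cat >> c.py <<'E'
for l in ('bat_tip','bat_pivot'): print(l,[(d['uv'],d['p']) for d in nets.spot_point('side',l)[:1]])
print([proj(S,con([-.033*np.cos(a),.066*np.sin(a),.1+.05716*np.cos(a)])).round() for a in(.4,-.4)])
E
sed -i 's/s1.png/s2.png/' c.py; python3 c.py
```

```text
[ 0.52755976 -0.18277935  0.13151906] 6.225
0.01 0.679 0.009 0.007 0.003 0.003 | rows>= 1.3
-- [ 0.536 -0.102  0.13 ]
-0.0 -0.666 -0.0 0.0 -0.0 -0.0 | rows>= 1.3
-- [ 0.527 -0.181  0.13 ]
bat_tip [([276.6, 248.4], 0.4)]
bat_pivot [([284.5, 253.7], 0.85)]
[array([273., 236.]), array([277., 249.])]
```

View pics/s2.png

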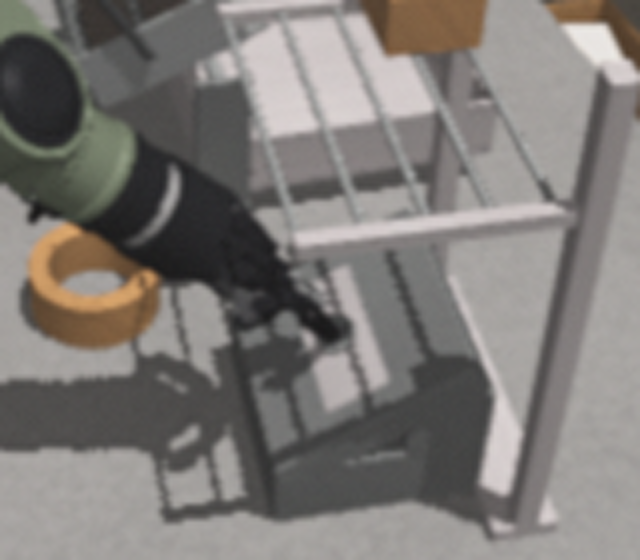

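The fingers cover the bat near (320,320); forces (+y, +z) and the net's tip (277,248), which matches the predicted right-leaning position (277,249), indicate it has flipped. I'll back off.

{"fn": "send_rows", "kwargs": {"increments": "0 0.2 0 0 0 0 -1; 0 0.4 -0.3 0 0 0 -1; 0 0.5 -0.65 0 0 0 -1; 0 0.6 -1 0 0 0 -1; 0 0.6 -1 0 0 0 -1"}}

```text
clock: 7.0
eef_pos: [0.4499, -0.1057, 0.2184]
orientation: [[-0.699, 0.107, 0.707], [0.072, 0.994, -0.079], [-0.712, -0.005, -0.703]]
ft_force: [-0.8, -0.4, 1.1]
grip_width: -0.0
grip_force: 0.0
```

```bash
python3 - <<'E'
from h import *
o=get_obs();print(o['eef_pos'],o['clock'])
for n in('side','top'):
    S=cam(n)
    for l in('bat_tip','skip_handle'):print(n,l,[(d['uv'],d['p']) for d in nets.spot_point(n,l)[:2]])
    print([proj(S,con([-.033*np.cos(a),.066*np.sin(a),.1+.05716*np.cos(a)])).round() for a in(.4,-.4)], proj(S,fee([-.106,0,.256])).round())
    if n=='side': cv2.imwrite('pics/s3.png',cv2.resize(S['frame'][130:310,180:360,::-1],None,fx=3.3,fy=3.3,interpolation=2))
E
```

```text
[ 0.44986557 -0.10567921  0.21840188] 7.0
side bat_tip [([280.2, 248.5], 0.47)]
side skip_handle [([218.5, 147.9], 0.96)]
[array([273., 236.]), array([277., 249.])] [217. 150.]
top bat_tip [([320.9, 193.4], 0.57), ([212.0, 158.8], 0.37)]
top skip_handle [([204.1, 214.8], 0.56)]
[array([307., 193.]), array([322., 195.])] [201. 212.]
```

View pics/s3.png

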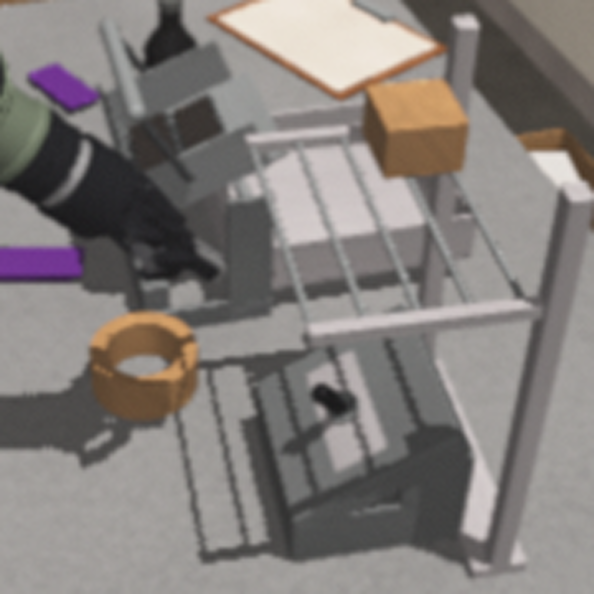

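The bat now leans right (crop (330,400)); the skip is still upright. On to the handle, with fingers closing along feeder x.

```bash
cat >> h.py <<'E'
H=rz(FY)@np.array([[0,-1,0],[-1,0,0],[0,0,-1.]])
H=np.column_stack([H[:,0],H[:,1],np.cross(H[:,0],H[:,1])])
E
python3 - <<'E'
from h import *
print(H.round(2)); hb=fee([-.106,0,.256]); print(hb)
plan([(np.array([.38,-.02,.40]),tool(20,20)),(np.array([.40,.16,.38]),H),(hb+[0,0,.09],H),(hb-[0,0,.019],H)])
E
```

```text
[[-0.04 -1.   -0.  ]
 [-1.    0.04  0.  ]
 [ 0.    0.   -1.  ]]
[0.43120662 0.18845303 0.256     ]
-0.403 0.414 -1.0 -0.1 0.173 -0.158 | rows>= 2.2
-0.137 0.281 -0.577 -0.056 0.098 -0.089 | rows>= 1.3
-- [ 0.38 -0.02  0.4 ]
-0.422 1.0 0.284 -0.097 0.145 -0.548 | rows>= 4.8
-0.378 0.096 0.073 -0.034 0.051 -0.194 | rows>= 1.7
-- [0.4  0.16 0.38]
-0.248 -0.25 0.283 0.0 -0.0 0.0 | rows>= 0.9
-- [0.431 0.188 0.346]
-0.0 -0.0 0.908 0.0 -0.0 0.0 | rows>= 1.7
-- [0.431 0.188 0.237]
```

{"fn": "send_rows", "kwargs": {"increments": "-0.13 0.14 -0.33 -0.03 0.06 -0.05 -1; -0.27 0.28 -0.67 -0.07 0.115 -0.1 -1; -0.403 0.414 -1 -0.1 0.173 -0.158 -1; -0.403 0.414 -1 -0.1 0.173 -0.158 -1"}}

```text
clock: 7.8
eef_pos: [0.4067, -0.0514, 0.3361]
orientation: [[-0.857, -0.186, 0.481], [-0.175, 0.982, 0.068], [-0.485, -0.025, -0.874]]
ft_force: [1.3, -0.5, -0.5]
grip_width: -0.0001
grip_force: 0.0
```

{"fn": "send_rows", "kwargs": {"increments": "-0.07 0.14 -0.3 -0.03 0.05 -0.045 0.4; -0.137 0.281 -0.577 -0.056 0.098 -0.089 0.4; -0.137 0.281 -0.577 -0.056 0.098 -0.089 0.4"}}

```text
clock: 8.18
eef_pos: [0.3818, -0.0199, 0.4024]
orientation: [[-0.882, -0.343, 0.324], [-0.323, 0.939, 0.115], [-0.344, -0.003, -0.939]]
ft_force: [-0.6, -0.4, -0.3]
grip_width: 0.0545
grip_force: 0.0
```

```bash
python3 - <<'E'
from h import *
print(get_obs()['eef_pos'])
plan([(np.array([.40,.16,.38]),H)])
E
```

```text
[ 0.38181092 -0.01994017  0.40243225]
-0.408 1.0 0.293 -0.098 0.144 -0.545 | rows>= 4.8
-0.379 0.101 0.079 -0.035 0.052 -0.195 | rows>= 1.7
-- [0.4  0.16 0.38]
```

{"fn": "send_rows", "kwargs": {"increments": "-0.1 0.25 0.07 -0.02 0.03 -0.11 0.4; -0.2 0.5 0.15 -0.04 0.06 -0.22 0.4; -0.3 0.75 0.22 -0.06 0.09 -0.33 0.4; -0.37 0.9 0.27 -0.08 0.12 -0.44 0.4; -0.408 1 0.293 -0.098 0.144 -0.545 0.4; -0.408 1 0.293 -0.098 0.144 -0.545 0.4"}}

```text
clock: 8.93
eef_pos: [0.3937, 0.1137, 0.3821]
orientation: [[-0.343, -0.937, 0.065], [-0.935, 0.347, 0.069], [-0.087, -0.037, -0.996]]
ft_force: [-0.1, -0.1, 0.2]
grip_width: 0.0598
grip_force: 0.0
```

```bash
python3 - <<'E'
from h import *
print(get_obs()['eef_pos'])
hb=fee([-.106,0,.256])
plan([(hb+[0,0,.09],H),(hb-[0,0,.019],H)])
E
```

```text
[0.39366294 0.11368407 0.38208674]
-0.664 -0.066 0.363 -0.032 0.051 -0.196 | rows>= 1.7
-- [0.431 0.188 0.346]
0.0 0.001 0.908 -0.0 0.0 -0.0 | rows>= 1.7
-- [0.431 0.189 0.237]
```

{"fn": "send_rows", "kwargs": {"increments": "-0.33 -0.03 0.18 -0.016 0.025 -0.1 0.4; -0.66 -0.06 0.36 -0.032 0.051 -0.196 0.4; -0.66 -0.06 0.36 -0.032 0.051 -0.196 0.4; -0.66 -0.06 0.36 -0.032 0.051 -0.196 0.4"}}

```text
clock: 9.43
eef_pos: [0.4298, 0.1866, 0.3481]
orientation: [[-0.048, -0.999, 0.003], [-0.999, 0.048, -0.0], [-0.0, -0.003, -1.0]]
ft_force: [-0.0, 0.4, 0.4]
grip_width: 0.0595
grip_force: 0.0
```

```bash
python3 - <<'E'
from h import *
print(get_obs()['eef_pos'],get_obs()['joint_positions'])
hb=fee([-.106,0,.256])
plan([(hb-[0,0,.019],H)])
a=[]
for n in('side','top'):
    S=cam(n); cv2.imwrite(f'pics/h_{n}.png',S['frame'][:,:,::-1]); a.append(cv2.resize(S['frame'][100:240,140:300,::-1],None,fx=2.5,fy=2.5,interpolation=2))
    print([(d['uv'],d['p']) for d in nets.spot_point(n,'skip_handle')[:2]],proj(S,hb),proj(S,get_obs()['eef_pos']))
cv2.imwrite('pics/h.png',np.hstack(a))
E
```

```text
[0.42979984 0.1866413  0.34808526] [ 1.44680767e+01  6.65595681e+00 -9.48570987e+00  7.36757510e+01
 -4.88937410e-02 -7.27665085e+01]
-0.016 -0.008 0.926 -0.002 0.0 -0.002 | rows>= 1.8
-- [0.431 0.189 0.237]
[([219.5, 148.7], 0.83)] [216.84348095 150.39081277] [215.2409191  126.27827076]
[([200.0, 215.1], 0.65)] [200.83580719 211.71897243] [197.68918525 207.58920516]
```

View pics/h.png

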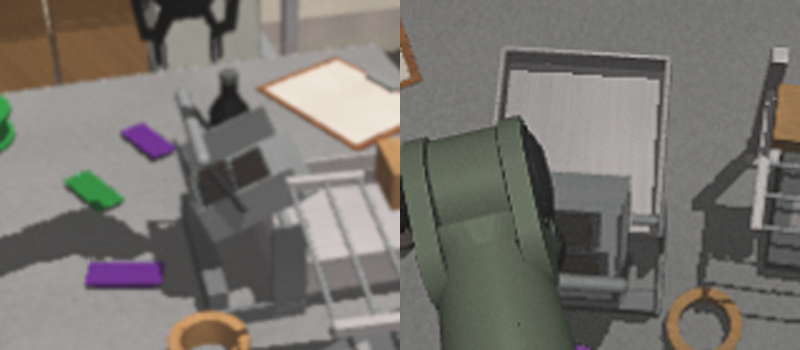

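The side view shows the open fingers (about crop (165,60) and (225,60)) straddling the handle bar at (190,120). Descend and close gently.

{"fn": "send_rows", "kwargs": {"increments": "0 0 0.3 0 0 0 0.4; 0 0 0.6 0 0 0 0.4; 0 0 0.92 0 0 0 0.4; 0 0 0.92 0 0 0 0.4; 0 0 0.92 0 0 0 -1; 0 0 0.92 0 0 0 -1; 0 0 0.92 0 0 0 -1; 0 0 0.92 0 0 0 -1", "force": 40}}

```text
clock: 10.62
eef_pos: [0.4295, 0.1879, 0.2402]
orientation: [[-0.045, -0.999, 0.004], [-0.999, 0.045, 0.002], [-0.002, -0.004, -1.0]]
ft_force: [-6.6, -1.3, 7.7]
grip_width: 0.0185
grip_force: 39.1
```

{"fn": "send_rows", "kwargs": {"increments": "0 -0.09 -0.08 0 0 0 -1; 0 -0.19 -0.16 0 0 0 -1; 0 -0.3 -0.22 0 0 0 -1; 0 -0.41 -0.27 0 0 0 -1; 0 -0.53 -0.31 0 0 0 -1; 0 -0.65 -0.345 0 0 0 -1; 0 -0.65 -0.345 0 0 0 -1", "force": 60}}

```text
clock: 11.5
eef_pos: [0.5065, 0.1843, 0.2842]
orientation: [[-0.045, -0.999, 0.003], [-0.999, 0.045, 0.002], [-0.002, -0.003, -1.0]]
ft_force: [-12.8, -2.2, 22.5]
grip_width: 0.0181
grip_force: 63.0
```

{"fn": "send_rows", "kwargs": {"increments": "0 -0.12 -0.03 0 0 0 -1; 0 -0.25 -0.05 0 0 0 -1; 0 -0.37 -0.045 0 0 0 -1; 0 -0.5 -0.03 0 0 0 -1; 0 -0.62 0.01 0 0 0 -1; 0 -0.74 0.05 0 0 0 -1; 0 -0.74 0.05 0 0 0 -1"}}

```text
clock: 12.38
eef_pos: [0.5978, 0.18, 0.2755]
orientation: [[-0.046, -0.999, 0.006], [-0.999, 0.046, 0.001], [-0.001, -0.006, -1.0]]
ft_force: [-1.0, 0.5, 4.0]
grip_width: 0.0177
grip_force: 63.8
```

{"fn": "send_rows", "kwargs": {"increments": "0 -0.11 0.055 0 0 0 -1; 0 -0.22 0.12 0 0 0 -1; 0 -0.25 0.14 0 0 0 -1; 0 -0.25 0.14 0 0 0 -1; 0 -0.25 0.14 0 0 0 -1; 0 -0.25 0.14 0 0 0 -1; 0 -0.25 0.14 0 0 0 -1"}}

```text
clock: 13.25
eef_pos: [0.6219, 0.179, 0.2613]
orientation: [[-0.044, -0.999, -0.002], [-0.999, 0.044, 0.001], [-0.001, 0.002, -1.0]]
ft_force: [-23.0, -1.2, 21.6]
grip_width: 0.0176
grip_force: 66.2
```

```bash
cat > d.py <<'E'
from h import *
a=[]
for n in('side','top'):
    S=cam(n); a.append(cv2.resize(S['frame'][100:240,140:300,::-1],None,fx=2.5,fy=2.5,interpolation=2))
    print(n,[(np.round(d['uv']),d['p']) for d in nets.spot_point(n,'pad1')],[np.round(d['uv']) for d in nets.spot_point(n,'skip_handle')])
cv2.imwrite('pics/d.png',np.hstack(a))
E
python3 d.py
```

```text
side [(array([188., 209.]), 0.72), (array([268., 191.]), 0.55), (array([283., 189.]), 0.54), (array([178., 175.]), 0.53), (array([196., 154.]), 0.47), (array([254., 195.]), 0.41), (array([224., 244.]), 0.26)] [array([272., 136.])]
top [(array([142., 255.]), 0.87), (array([110., 224.]), 0.63), (array([214., 148.]), 0.44), (array([208., 169.]), 0.4), (array([321., 195.]), 0.31)] [array([205., 153.])]
```

View pics/d.png

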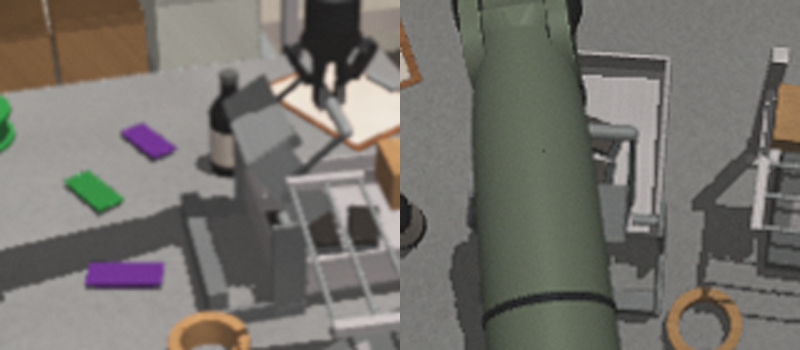

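Skip fully tipped (force against stop); pads are visible in the trough at crop (322,228), (362,225), and possibly (285,225). I'll compute where they lie.

```bash
python3 - <<'E'
from h import *
S=cam('side');T=cam('top')
i=lambda p:(rz(FY).T@(p-FO)).round(3)
for u in((268,191),(283,189),(254,195)):print(i(atz(S,u,.04)))
for u in((214,148),(208,169)):print(i(atz(T,u,.04)))
cv2.imwrite('pics/e.png',cv2.resize(S['frame'][155:235,230:320,::-1],None,fx=7,fy=7,interpolation=2))
E
```

```text
[0.085 0.009 0.04 ]
[0.146 0.008 0.04 ]
[ 0.026 -0.002  0.04 ]
[ 0.167 -0.001  0.04 ]
[0.084 0.015 0.04 ]
```

View pics/e.png

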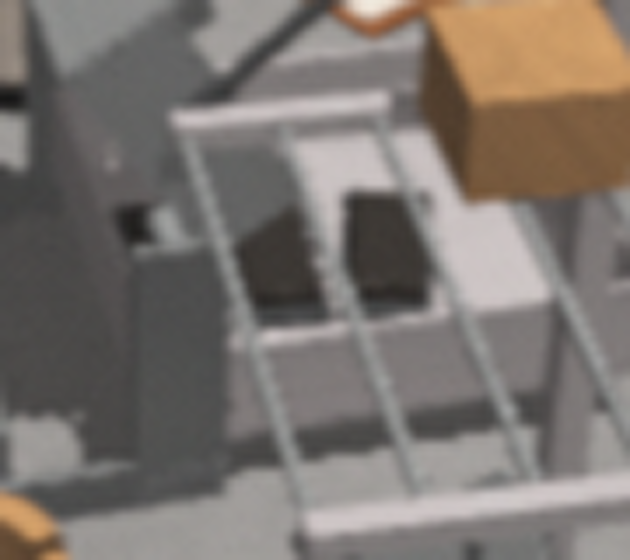

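Two pads lie flat on the trough floor (~(285,260), (385,245)); a dark edge at (135,225) fits a third at feeder x≈0.03, partly hidden by the skip. At 80° of tilt it can't have stayed in. I'll ease the skip back with the grip held and check afterwards.

{"fn": "send_rows", "kwargs": {"increments": "0 0.08 -0.04 0 0 0 -1; 0 0.16 -0.09 0 0 0 -1; 0 0.25 -0.14 0 0 0 -1; 0 0.37 -0.18 0 0 0 -1; 0 0.49 -0.22 0 0 0 -1; 0 0.62 -0.235 0 0 0 -1; 0 0.74 -0.24 0 0 0 -1; 0 0.74 -0.24 0 0 0 -1"}}

```text
clock: 14.65
eef_pos: [0.5426, 0.1828, 0.2917]
orientation: [[-0.046, -0.999, 0.019], [-0.999, 0.046, 0.001], [-0.002, -0.019, -1.0]]
ft_force: [2.6, -1.2, 15.0]
grip_width: 0.0174
grip_force: 65.6
```

{"fn": "send_rows", "kwargs": {"increments": "0 0.12 0.01 0 0 0 -1; 0 0.25 0.05 0 0 0 -1; 0 0.37 0.08 0 0 0 -1; 0 0.49 0.12 0 0 0 -1; 0 0.6 0.17 0 0 0 -1; 0 0.7 0.235 0 0 0 -1; 0 0.7 0.235 0 0 0 -1"}}

```text
clock: 15.52
eef_pos: [0.452, 0.1871, 0.2601]
orientation: [[-0.044, -0.999, 0.004], [-0.999, 0.044, 0.002], [-0.002, -0.004, -1.0]]
ft_force: [-14.4, 0.7, 19.0]
grip_width: 0.0176
grip_force: 77.5
```

{"fn": "send_rows", "kwargs": {"increments": "0 0.05 0.04 0 0 0 -1; 0 0.1 0.08 0 0 0 -1; 0 0.15 0.12 0 0 0 -1; 0 0.2 0.16 0 0 0 -1; 0 0.22 0.18 0 0 0 -1; 0 0.22 0.18 0 0 0 -1; 0 0.22 0.18 0 0 0 -1"}}

```text
clock: 16.4
eef_pos: [0.4297, 0.1882, 0.2399]
orientation: [[-0.045, -0.999, 0.011], [-0.999, 0.045, 0.002], [-0.002, -0.011, -1.0]]
ft_force: [-8.6, -1.7, 22.5]
grip_width: 0.0179
grip_force: 81.5
```

Back at the grasp pose, so it is upright. Release and lift.

{"fn": "send_rows", "kwargs": {"increments": "0 0.2 0.17 0 0 0 0.2; 0 0.2 0.17 0 0 0 0.3; 0 0.2 0.17 0 0 0 0.4; 0 0.2 0.17 0 0 0 0.4", "force": 40}}

```text
clock: 16.9
eef_pos: [0.4101, 0.1897, 0.2186]
orientation: [[-0.046, -0.999, 0.017], [-0.999, 0.046, 0.002], [-0.003, -0.017, -1.0]]
ft_force: [8.6, 0.8, 6.6]
grip_width: 0.0599
grip_force: 4.1
```

{"fn": "send_rows", "kwargs": {"increments": "0 0 -0.3 0 0 0 0.4; 0 0 -0.6 0 0 0 0.4; 0 0 -1 0 0 0 0.4; 0 0 -1 0 0 0 0.4"}}

```text
clock: 17.4
eef_pos: [0.4059, 0.1893, 0.3391]
orientation: [[-0.045, -0.999, 0.012], [-0.999, 0.045, 0.002], [-0.003, -0.012, -1.0]]
ft_force: [-0.4, 0.1, -0.7]
grip_width: 0.06
grip_force: 0.0
```

```bash
python3 - <<'E'
from h import *
print(get_obs()['eef_pos'])
# console pre-approach from the right side: via points
T=tool(CY,45)
plan([(np.array([.38,-.02,.40]),tool(20,20))])
E
```

```text
[0.40592966 0.1892561  0.33911832]
1.0 0.075 -0.294 0.071 -0.108 0.424 | rows>= 3.7
0.572 -0.434 -0.315 0.054 -0.082 0.318 | rows>= 2.8
-- [ 0.38 -0.02  0.4 ]
```

{"fn": "send_rows", "kwargs": {"increments": "0.2 0.02 -0.1 0.014 -0.02 0.08 0; 0.4 0.04 -0.2 0.03 -0.04 0.17 -1; 0.7 0.06 -0.294 0.05 -0.08 0.29 -1; 1 0.075 -0.294 0.071 -0.108 0.424 -1; 1 0.075 -0.294 0.071 -0.108 0.424 -1"}}

```text
clock: 18.02
eef_pos: [0.3885, 0.0671, 0.3699]
orientation: [[-0.643, -0.747, 0.168], [-0.74, 0.663, 0.112], [-0.195, -0.052, -0.979]]
ft_force: [-0.3, 0.5, 0.3]
grip_width: 0.0001
grip_force: 0.0
```

```bash
cat > p.py <<'E'
from h import *
for n in('side','top'):
    S=cam(n); print(n,[np.round(d['uv']) for d in nets.spot_point(n,'skip_handle')],[(np.round(d['uv']),round(d['p'],2)) for d in nets.spot_point(n,'pad1')])
    if n=='top': cv2.imwrite('pics/f.png',cv2.resize(S['frame'][105:225,150:270,::-1],None,fx=5,fy=5,interpolation=2))
T=tool(CY,45); a=con([-.0175,-.085,.1303])
plan([(a-T[:,2]*.25,T),(a-T[:,2]*.11,T),(a,T),(con([-.0175,-.003,.1303]),T)])
E
python3 p.py
```

```text
side [array([253., 196.]), array([219., 150.])] [(array([187., 208.]), 0.81), (array([176., 174.]), 0.72), (array([270., 194.]), 0.65), (array([200., 158.]), 0.63), (array([282., 190.]), 0.5), (array([253., 195.]), 0.48), (array([265., 201.]), 0.28)]
top [array([202., 213.])] [(array([199., 253.]), 0.87), (array([106., 222.]), 0.84), (array([208., 170.]), 0.78), (array([139., 255.]), 0.7), (array([213., 152.]), 0.56)]
1.0 -0.606 0.062 0.113 -0.14 0.239 | rows>= 2.5
0.77 -1.0 0.009 0.122 -0.151 0.258 | rows>= 2.7
0.082 -0.309 0.024 0.031 -0.039 0.065 | rows>= 0.7
-- [ 0.341 -0.251  0.307]
0.001 0.0 1.0 -0.0 0.0 0.0 | rows>= 1.9
-0.0 0.0 0.167 -0.0 0.0 0.0 | rows>= 0.3
-- [ 0.44  -0.262  0.208]
0.0 0.0 0.916 -0.0 0.0 0.0 | rows>= 1.8
-- [ 0.517 -0.271  0.13 ]
0.0 0.684 0.0 -0.0 0.0 0.0 | rows>= 1.3
-- [ 0.526 -0.189  0.13 ]
```

View pics/f.png

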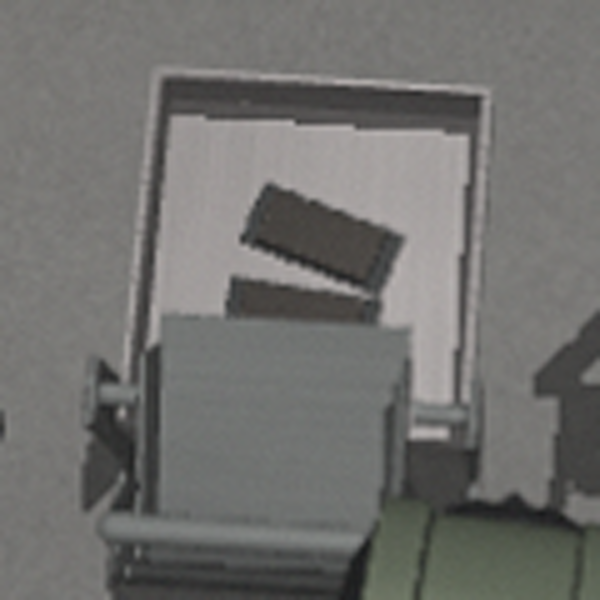

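The skip is upright and empty; two pads show in the trough at (320,235), (305,300). The third is under the skip (side net (253,195), feeder x≈0.026), within the limits. Now to the bat from its right side.

{"fn": "send_rows", "kwargs": {"increments": "0.3 -0.2 0.02 0.04 -0.047 0.08 -1; 0.65 -0.4 0.04 0.08 -0.093 0.16 -1; 1 -0.606 0.062 0.113 -0.14 0.239 -1; 1 -0.606 0.062 0.113 -0.14 0.239 -1"}}

```text
clock: 18.82
eef_pos: [0.3669, -0.071, 0.3425]
orientation: [[-0.801, -0.413, 0.434], [-0.413, 0.905, 0.099], [-0.433, -0.1, -0.896]]
ft_force: [-0.2, 1.2, 0.8]
grip_width: -0.0001
grip_force: 0.0
```

{"fn": "send_rows", "kwargs": {"increments": "0.25 -0.33 0 0.04 -0.05 0.09 -1; 0.5 -0.67 0 0.08 -0.1 0.17 -1; 0.77 -1 0.01 0.122 -0.151 0.258 -1; 0.77 -1 0.01 0.122 -0.151 0.258 -1; 0.77 -1 0.01 0.122 -0.151 0.258 -1"}}

```text
clock: 19.45
eef_pos: [0.3472, -0.213, 0.3148]
orientation: [[-0.75, 0.0, 0.662], [-0.022, 0.999, -0.026], [-0.661, -0.034, -0.749]]
ft_force: [-0.0, 0.1, 0.6]
grip_width: 0.0001
grip_force: 0.0
```

```bash
cat > q.py <<'E'
from h import *
print(get_obs()['eef_pos'],get_obs()['clock'])
T=tool(CY,45); a=con([-.0175,-.085,.1303])
plan([(a-T[:,2]*.12,T),(a,T),(con([-.0175,-.003,.1303]),T)])
E
python3 q.py
```

```text
[ 0.34718659 -0.21298221  0.31483335] 19.45
0.023 -0.339 1.0 0.029 -0.035 0.06 | rows>= 2.0
0.005 -0.03 0.105 0.003 -0.003 0.006 | rows>= 0.2
-- [ 0.433 -0.261  0.215]
-0.001 -0.0 1.0 0.0 -0.0 -0.0 | rows>= 1.9
-- [ 0.517 -0.271  0.13 ]
0.0 0.683 -0.0 0.0 -0.0 -0.0 | rows>= 1.3
-- [ 0.526 -0.189  0.13 ]
```

{"fn": "send_rows", "kwargs": {"increments": "0.01 -0.17 0.2 0.015 -0.018 0.03 -1; 0.02 -0.34 0.5 0.029 -0.035 0.06 -1; 0.02 -0.35 0.8 0.03 -0.036 0.063 -1; 0.02 -0.35 1 0.03 -0.036 0.063 -1; 0.02 -0.35 1 0.03 -0.036 0.063 -1"}}

```text
clock: 20.08
eef_pos: [0.4258, -0.2561, 0.2238]
orientation: [[-0.707, 0.1, 0.7], [0.071, 0.995, -0.07], [-0.704, 0.0, -0.711]]
ft_force: [0.4, 0.5, 0.3]
grip_width: 0.0
grip_force: 0.0
```

```bash
python3 q.py
```

```text
[ 0.42575251 -0.25609387  0.223809  ] 20.075
0.008 -0.037 0.094 0.004 -0.003 0.004 | rows>= 0.2
-- [ 0.433 -0.261  0.215]
-0.0 -0.001 1.0 0.0 -0.0 0.0 | rows>= 1.9
-- [ 0.517 -0.271  0.13 ]
-0.001 0.683 0.0 0.0 -0.0 0.0 | rows>= 1.3
-- [ 0.526 -0.189  0.13 ]
```

{"fn": "send_rows", "kwargs": {"increments": "0 -0.04 0.35 0 0 0 -1; 0 -0.04 0.7 0 0 0 -1; 0 -0.04 1 0 0 0 -1; 0 -0.04 1 0 0 0 -1"}}

```text
clock: 20.58
eef_pos: [0.5088, -0.2717, 0.1385]
orientation: [[-0.707, 0.103, 0.7], [0.073, 0.995, -0.073], [-0.703, -0.0, -0.711]]
ft_force: [-0.0, -0.7, -0.4]
grip_width: -0.0002
grip_force: 0.0
```

{"fn": "send_rows", "kwargs": {"increments": "0 0.12 0.08 0 0 0 -1; 0 0.24 0.08 0 0 0 -1; 0 0.36 0.08 0 0 0 -1; 0 0.48 0.08 0 0 0 -1; 0 0.6 0.08 0 0 0 -1; 0 0.7 0.08 0 0 0 -1; 0 0.7 0.08 0 0 0 -1"}}

```text
clock: 21.45
eef_pos: [0.523, -0.1891, 0.1322]
orientation: [[-0.706, 0.106, 0.7], [0.075, 0.994, -0.075], [-0.704, -0.001, -0.71]]
ft_force: [-0.5, -0.9, 0.0]
grip_width: -0.0001
grip_force: 0.0
```

{"fn": "send_rows", "kwargs": {"increments": "0 -0.2 0 0 0 0 -1; 0 -0.4 -0.3 0 0 0 -1; 0 -0.5 -0.65 0 0 0 -1; 0 -0.6 -1 0 0 0 -1; 0 -0.6 -1 0 0 0 -1"}}

```text
clock: 22.08
eef_pos: [0.431, -0.2557, 0.2204]
orientation: [[-0.704, 0.112, 0.702], [0.076, 0.994, -0.083], [-0.707, -0.005, -0.708]]
ft_force: [0.8, -0.0, -0.4]
grip_width: -0.0001
grip_force: 0.0
```

```bash
python3 - <<'E'
from h import *
a=[]
for n in('side','top'):
    S=cam(n); print(n,[(np.round(d['uv']),d['p']) for d in nets.spot_point(n,'bat_tip')])
    print([proj(S,con([-.033*np.cos(a),.066*np.sin(a),.1+.05716*np.cos(a)])).round() for a in(.4,-.4)])
    c=(slice(190,310),slice(190,350)) if n=='side' else (slice(120,240),slice(190,350))
    a.append(cv2.resize(S['frame'][c][:,:,::-1],None,fx=2.5,fy=2.5,interpolation=2))
cv2.imwrite('pics/g.png',cv2.resize(np.vstack(a),None,fx=1,fy=1)); print(get_obs()['clock'])
E
```

```text
side [(array([276., 235.]), 0.52)]
[array([273., 236.]), array([277., 249.])]
top [(array([308., 193.]), 0.39)]
[array([307., 193.]), array([322., 195.])]
22.275
```

View pics/g.png

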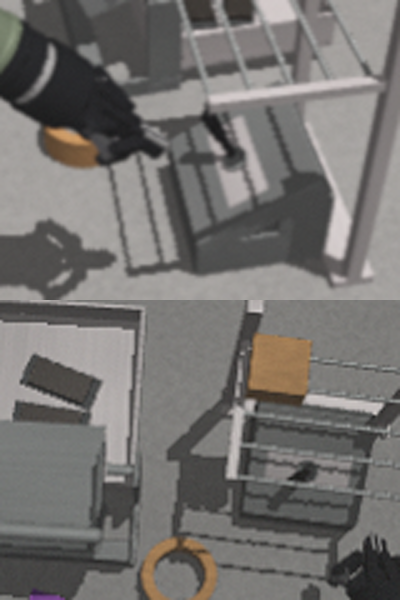

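The bat leans left again (tip at (215,118) in the side crop; the nets agree in both views), the skip is upright and the arm is clear.

```bash
python3 -c "
from workcell import arm; print(arm.close_job())"
```

```text
the job is handed in; nothing more can be done
None
```

I handed the job in at about 22 s: feeder stopped, skip dumped and eased back upright, feeder restarted; the third pad, hidden under the skip, was placed in the trough only by a low-confidence network reading, and no verdict came back.

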